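# Take the battery cover off the airbrush compressor

## Robot

A 7-joint arm with a two-finger parallel gripper is mounted at the origin on a cart in front of the work surface, level with it; the furniture and walls round the work are solid. World frame = base frame: x ahead of the robot, y to its left, z up, the work surface at z = 0. Lengths are in m, angles in rad, forces in N, time in s.
With the tool pointing down it reaches from about 0.4 to 0.85 m from the base axis. Payload 4.5 kg.
Tool frame: the origin (TCP) lies where the fingers leave the gripper's body, on its centre line; the fingertips stand 64 mm ahead of it and the grasp point (between the pads) lies 45 mm ahead of it; z points along the fingers, y is the direction in which the jaws open and shut (so a half turn about z gives the same grasp; the last joint's range is limited). The gripper opens to 88 mm and grips with 3 to 60 N. Pads are 18 mm wide; open, the fingers measure 123 mm over their backs; the gripper's body (75 mm by 187 mm) begins 45 mm behind the grasp point.
Start: joints at [-1.267, 0.689, -0.195, 1.565, 0.157, 0.902, -0.215], TCP at [0.167, 0.602, 0.303] pointing down, gripper open.
Joint ranges: [-3.01, 3.01], [-0.46, 2.08], [-1.47, 1.51], [0.13, 2.56], [-1, 4.14], [0.04, 2.09], [-2.66, 2.66]. Speed limits (rad/s): [2.57, 2.57, 3.14, 3.14, 3.14, 3.14, 3.14].

## Interface

Orientations are given as a unit quaternion [x, y, z, w].
In Python, from plant import monitor, snapshot, workorder, finder gives the robot as it stands.
- The arm moves only by the tool carry_out, never from a script. Its argument "motion" is one flat list of numbers, 6 for each row, row after row: the shift along the tool's x, y, z in cm, then the turn, a rotation vector about the tool's x, y, z in rad. In form: [x, y, z, rx, ry, rz, x, y, z, rx, ry, rz, ...]. A call has 1 to 8 rows; each row shifts and turns the commanded pose from where the row before left it, along the tool's axes as they then stand; what a row does not reach is not made up. A row lasts 1/8 s, in which the tool goes at most 62.5 mm and 10.7 degrees, less where a joint would pass 70% of its speed; a pose out of reach is approached as far as the arm can. A call with a gripper value outside its range is refused whole. "hand" is the finger opening in cm, from 0 to 8.81, set as the call begins (left out, the last holds). The fingers move at their own pace and stop on an object; "grip_force" is the grip in N (left out, the last holds). Time passes only in rows, so rows that do not move let the fingers close. It gives the time, the measured TCP pose, the force and the opening at its end, in the units of the state.
- monitor.get_state(): the state, without advancing time (a new reading comes with each control period).
- snapshot(name): name is "scene" or "top" or "wrist"; returns a dict with "frame" (480x640x3 uint8, red, green, blue), "range_z" (480x640 float32, m along the optical axis (not along the pixel's ray), 0 where there is no reading), "fx", "fy", "cx", "cy" (pixels), "rvec" (rotation vector, rad) and "tvec" (3), from world to camera coordinates, as OpenCV has them; the wrist camera has in their place "hand_eye" (4x4, takes a point from camera to tool coordinates, whose origin is the TCP and whose axes are the flange's). Camera axes: x right, y down, z forward; pixel columns grow to the right and rows downward; lengths in m; the calibration is good to about 2 mm. A picture is of the moment at which its call begins: read the wrist's pose just before it.
- workorder.finish_job(): hands the job in, once; it reports no verdict.
Trained networks look in a picture, given as the dict that the camera call returned (one of the last four; its "shot" number tells which), for a name from the list of things; names that differ only in an ending like _2 or _b are one class to them, and where a whole thing is asked for, a point or a joint stands for the part that bears it (a point fixed in the world has none). Each returns a list of dicts, best first, with "p" (0 to 1); they miss things now and then, are a little off and sometimes report something else, mostly with a low value. They report only what shows in the picture. A call takes as long as a camera call. They do not tell look-alikes from the thing itself.
- finder.masks_of(picture, thing): "pixels" (480x640 bool, what is visible of it) and "extent" ([left, top, right, bottom] in pixels, round what is visible of it).
The state is a dict: "clock": time; "q": joint angles; "qd": joint speeds; "joint_torque": joint torques, N m; "tool_pos": TCP position; "eef_rot": TCP orientation; "contact_force": force on the tool from outside, world axes, zero at the start; "moment": the same for the moment, N m; "opening": opening from 0.0 (shut) to 1.0 (fully open).
Only numpy, scipy, OpenCV 4.12 (cv2) and the standard library are available. Lean on these libraries where they do the work, as an engineer would, in place of code of your own. Each camera call takes 0.05 s, during which the arm holds its last target. There are 200 camera calls.

## Task

The cordless airbrush compressor needs new batteries: press its orange snap tab inward by the black thumb pad and keep it pressed, without forcing it, until the battery cover has sprung up at that end. Then take the cover by its rib, draw it off without levering it against the housing, and lay it flat and right way up in the middle of the navy round tray, letting go only once it touches down. Leave the jars and the marker alone.

Things in the scene. Friction and masses are not known exactly. Their poses are not given: they have to be found in the camera images.
- compressor: Grey cordless compressor, fixed to the table, 143 (x from -68 to +75) x 120 (y) x 48 mm high; its console end (x over 51) is 56 mm high. Origin at the underside, below the centre of the battery cover. Its x axis points from the snap tab end to the console end, z up. The bay on top is closed by the cover, flush at 48 mm.
- tab_root (a point): Fixed point at the root of the orange snap tab: the compressor's x -45, y 0, 10 mm above the table. The tab, 28 mm wide, 4 thick, stands upright in the cover's notch, top 70 mm above the table. Pressed to the compressor's +x (inward) it flexes about this root, up to 0.13 rad (hard stop). Its two ears, 60 mm over all, 48.5 to 52 mm up, hook over the cover; it springs back when let go.
- pad_nominal (a point): Nominal middle of the outer face of the tab's black thumb pad (22 wide, 55 to 71 mm above the table): the compressor's x -56, y 0, 63 mm up; fixed, does not follow the tab. The pad is adjustable: its real face stands up to 7 mm nearer or farther in x, unmeasured: feel for it. Pressed to +x: moves from 2 N, frees the cover after 5 to 7 mm (10 to 13 N), hard stop soon after; over 18 N breaks it.
- cover: Loose black battery cover, about 0.08 kg, plate 100 (x) x 88 (y) x 5 mm; origin at the centre of its underside, x axis from the notched tab end (notch 46 mm wide, open for the fingers) to the tongue end, z up. When the tab frees it, damped spring pins raise its tab end 12 mm (tilt about 0.12 rad) in about 0.6 s; if the tab is let go sooner it may hook again. After that it stays up.
- console_lip (a point): Middle of the lower edge of the console's lip, the compressor's x 51.5, y 0, 48.5 mm up. Two tongues on the cover's +x end lie 3 mm deep beneath it. So draw the sprung-up cover back toward the compressor's -x by about 8 mm (12 is free), rising slightly, before lifting it.
- cover_rib (a point): Half-way up the cover's grip rib: a straight rib along the cover's x, 50 mm long, 12 mm wide (grip it across, along the cover's y), standing 18 mm above the plate. The point is at the cover's x 9 mm, 14 mm above the underside, 9 mm above the plate's top, 9 mm below the rib's top.
- tray: Dark navy round tray with a red border, 320 mm across, fixed, raised 10 mm above the table on the blanket, its rim 19 mm above the table; origin at the centre of its underside; its flat floor is 12 to 13 mm above the table out to about 100 mm from the centre.
- jar_gold: Bystander: small white jar with a gold lid, 59 mm across, 50 mm high, standing to the left; origin at its underside.
- jar_silver: Bystander: small white jar with a silver lid, 53 mm across, 44 mm high, standing to the right; origin at its underside.
- marker_gold: Bystander: gold paint marker, 136 mm long, 14 mm thick, lying on the table in front of the compressor's tab end; origin at its underside.
Mind the look-alikes: they are no part of the job. Several things have the shape of the compressor; the one meant has the colours described above. Of the things shaped like the cover, the black one is meant.

How it is judged:
By the outcome, as a careful person would: the job done as asked, in the order asked, and still so for the second after the job is handed in, with the robot touching nothing.
It also fails if it takes over 72 s, if anything falls off the work surface, if the arm or the gripper's body presses on something with over 40 N, if the wrist force passes 120 N, or if a joint passes its speed limit or range.

## Working session

There is one attempt and no reset: what is moved stays moved. The work goes in short steps, Python scripts to look and compute and a tool call to move; the robot and the scene stay as the last step left them, time stands still between calls to the robot, and variables do not carry over. Pictures are saved under pics/ and viewed, about 8 in all and at most 12, crops included, and the job is handed in when it is done.

Besides the shell and the picture viewer there is one more tool, called after "Call:" as name(argument=value, ...) on one line, values as JSON. carry_out: Moves the arm, as the interface text tells. Its arguments: {"type":"object","properties":{"motion":{"type":"array"},"hand":{"type":"number"},"grip_force":{"type":"number"}},"required":["motion"]}

```bash
mkdir -p pics; ls; cat > h.py <<'E'
import numpy as np,cv2
from plant import monitor,snapshot,workorder,finder
from scipy.spatial.transform import Rotation as R
def save(p,n,crop=None,s=1):
    im=p["frame"][:,:,::-1]
    if crop: im=im[crop[1]:crop[3],crop[0]:crop[2]]
    cv2.imwrite("pics/"+n,cv2.resize(im,None,fx=s,fy=s,interpolation=cv2.INTER_CUBIC))
def cloud(p,st=None):
    z=p["range_z"].astype(float);v,u=np.mgrid[:480,:640]
    P=np.stack([(u-p["cx"])/p["fx"]*z,(v-p["cy"])/p["fy"]*z,z],-1)
    if "hand_eye" in p:
        H=np.array(p["hand_eye"]);P=P@H[:3,:3].T+H[:3,3]
        return P@R.from_quat(st["eef_rot"]).as_matrix().T+np.array(st["tool_pos"])
    Rm=cv2.Rodrigues(np.array(p["rvec"],float))[0]
    return (P-np.array(p["tvec"]).ravel())@Rm
E
python3 - <<'E'
from h import *
s=monitor.get_state();print({k:np.round(v,3) for k,v in s.items()})
a=snapshot("scene");b=snapshot("top")
save(a,"scene0.png");save(b,"top0.png")
C=cloud(b)
for n in ["compressor","cover","tray","jar_gold","jar_silver","marker_gold","tab_root"]:
    try:
        for d in finder.masks_of(b,n):
            m=d["pixels"]&(b["range_z"]>0);print(n,round(d["p"],2),np.round(d["extent"]),np.round(np.median(C[m],0),3),np.round(np.median(b["frame"][m],0)))
    except Exception as e: print(n,e)
np.savez("top.npz",C=C,f=b["frame"])
E
```

```text
pics
{'clock': np.float64(0.0), 'q': array([-1.267,  0.69 , -0.194,  1.566,  0.157,  0.902, -0.215]), 'qd': array([ 0.001, -0.001,  0.001, -0.   ,  0.002,  0.001, -0.003]), 'joint_torque': array([-0.0000e+00, -5.2757e+01, -1.2670e+00, -1.5342e+01, -5.3000e-02,
        7.0000e-03,  0.0000e+00]), 'tool_pos': array([0.167, 0.602, 0.302]), 'eef_rot': array([ 0.134,  0.991, -0.001, -0.   ]), 'contact_force': array([ 0.543,  0.671, -0.645]), 'moment': array([-0.01 ,  0.032,  0.033]), 'opening': np.float64(1.001)}
compressor 0.76 [376. 228. 436. 296.] [ 0.457 -0.23   0.047] [174. 174. 178.]
compressor 0.6 [344. 138. 412. 207.] [ 0.71  -0.174  0.037] [160. 126. 103.]
cover 0.63 [387. 238. 428. 287.] [ 0.481 -0.226  0.048] [108. 100. 107.]
cover 0.62 [473. 186. 517. 236.] [ 0.59  -0.46   0.004] [132. 202. 208.]
tray 0.8 [173. 197. 298. 319.] [0.493 0.207 0.012] [89. 90. 99.]
jar_silver 0.8 [478. 262. 503. 287.] [ 0.435 -0.441  0.041] [208. 214. 221.]
tab_root 0.79 [345. 134. 415. 207.] [ 0.711 -0.175  0.036] [160. 126. 103.]
tab_root 0.67 [376. 230. 436. 293.] [ 0.458 -0.23   0.047] [172. 171. 176.]
```

View pics/top0.png

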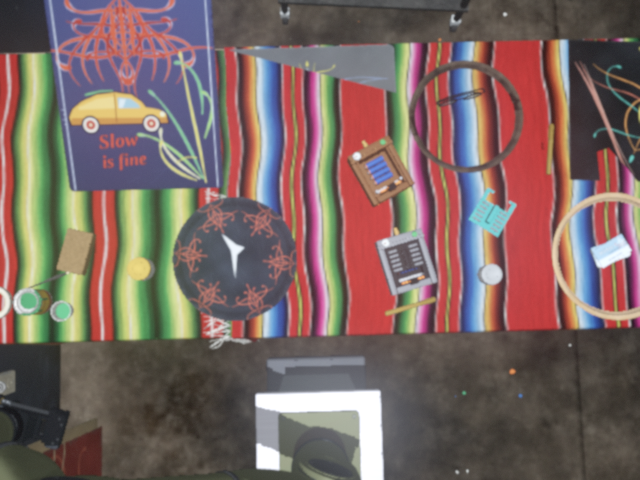

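View pics/scene0.png

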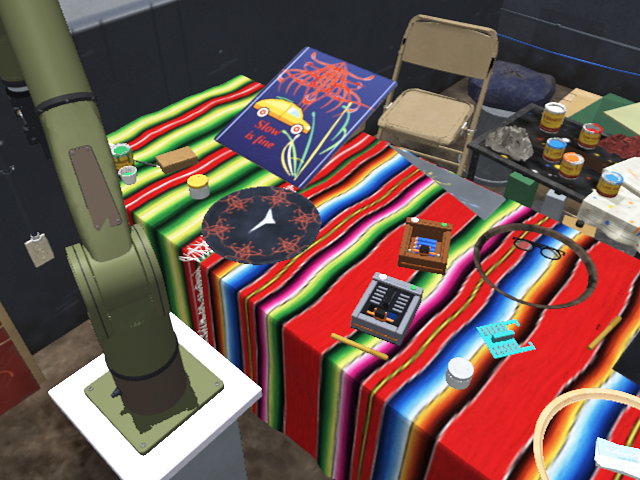

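The top view shows the grey compressor at pixel (407,263), with the marker at (410,306) and the tray at (235,258). The brown and teal look-alikes are elsewhere. The scene view shows the tab end facing the robot. I'll fit the poses next.

```bash
cat >> h.py <<'E'
def body(w):  # world target (pos, R) -> tool shift cm / rotvec
    s=monitor.get_state();Rt=R.from_quat(s["eef_rot"]);p=np.array(s["tool_pos"])
    d=Rt.inv().apply(np.array(w[0])-p)*100
    return np.round(d,2),np.round((Rt.inv()*w[1]).as_rotvec(),3)
def down(yaw,tilt=0): # tool y = compressor y (yaw+90), tool x=-compressor x ; tilt: about compressor y (cover tab end up >0)
    c,s_=np.cos(yaw),np.sin(yaw)
    M=np.array([[-c,-s_,0],[-s_,c,0],[0,0,-1]]).T
    return R.from_rotvec(tilt*np.array([-s_,c,0]))*R.from_matrix(M)
E
python3 - <<'E'
from h import *
d=np.load("top.npz");C=d["C"];f=d["f"].astype(int)
box=np.zeros((480,640),bool);box[222:302,370:442]=1
m=box&(C[...,2]>0.03)&(C[...,2]<0.09)
P=C[m][:,:2].astype(np.float32);r=cv2.minAreaRect(P*1000);print("rect",r)
c=box&(C[...,2]>0.052);print("high",np.round(C[c][:,:3][::4],3).tolist())
o=box&(f[...,0]>170)&(f[...,0]-f[...,2]>90)&(C[...,2]>0.03);print("orange",np.round(C[o],3).tolist())
b=np.zeros((480,640),bool);b[190:325,168:305]=1
t=b&(C[...,2]>0.009)&(C[...,2]<0.03);print("tray",cv2.minEnclosingCircle(C[t][:,:2].astype(np.float32)),np.median(C[t][:,2]))
for p in [[.40,.35,.33],[.5,0,.33],[.45,-.22,.33]]: print(p,body((p,down(0.15))))
E
```

```text
rect ((482.1656799316406, -228.775390625), (161.96051025390625, 121.57234954833984), 15.311363220214844)
high [[0.405, 0.011, 1.581], [0.405, 0.011, 1.581], [0.553, -0.263, 0.055], [0.551, -0.25, 0.053], [0.551, -0.26, 0.052], [0.55, -0.27, 0.056], [0.549, -0.247, 0.057], [0.548, -0.257, 0.058], [0.548, -0.268, 0.052], [0.546, -0.239, 0.059], [0.546, -0.249, 0.061], [0.546, -0.26, 0.053], [0.546, -0.273, 0.053], [0.544, -0.232, 0.056], [0.544, -0.242, 0.054], [0.543, -0.251, 0.059], [0.543, -0.264, 0.061], [0.405, 0.011, 1.581], [0.541, -0.234, 0.054], [0.541, -0.248, 0.06], [0.541, -0.262, 0.055], [0.54, -0.275, 0.056], [0.539, -0.214, 0.055], [0.539, -0.224, 0.058], [0.539, -0.236, 0.056], [0.538, -0.246, 0.057], [0.538, -0.259, 0.057], [0.538, -0.27, 0.053], [0.537, -0.198, 0.06], [0.537, -0.214, 0.052], [0.536, -0.226, 0.057], [0.536, -0.245, 0.053], [0.536, -0.262, 0.055], [0.536, -0.272, 0.053], [0.534, -0.206, 0.057], [0.534, -0.221, 0.056], [0.534, -0.231, 0.056], [0.534, -0.242, 0.054], [0.533, -0.251, 0.058], [0.533, -0.262, 0.053], [0.532, -0.193, 0.056], [0.532, -0.208, 0
[... 3379 characters left out ...]
267, 0.046], [0.405, 0.011, 1.581], [0.423, -0.227, 0.052], [0.423, -0.231, 0.048], [0.423, -0.231, 0.064], [0.423, -0.232, 0.069], [0.421, -0.221, 0.048], [0.421, -0.223, 0.05], [0.421, -0.226, 0.046], [0.421, -0.227, 0.058], [0.421, -0.23, 0.05], [0.419, -0.218, 0.047], [0.419, -0.22, 0.049], [0.419, -0.223, 0.05], [0.405, 0.011, 1.581], [0.405, 0.011, 1.581]]
tray ((0.4993058145046234, 0.20593225955963135), 0.24139830470085144) 0.012966800370526605
[0.4, 0.35, 0.33] (array([-29.23, -18.1 ,  -2.73]), array([-0.  , -0.  , -0.42]))
[0.5, 0, 0.33] (array([-48.19, -49.17,  -2.73]), array([-0.  , -0.  , -0.42]))
[0.45, -0.22, 0.33] (array([-49.24, -71.71,  -2.73]), array([-0.  , -0.  , -0.42]))
```

Call:
carry_out(motion=[-4.6, -3.2, 0, 0, 0, 0, -4.6, -3.2, 0, 0, 0, 0, -4.6, -3.2, 0, 0, 0, 0, -4.6, -3.2, 0, 0, 0, 0, -4.6, -3.2, 0, 0, 0, 0, -4.6, -3.2, 0, 0, 0, 0, -4.6, -3.2, 0, 0, 0, 0, -1.9, -5.6, 0, 0, 0, 0], hand=0)

```text
clock: 1.45
tool_pos: [0.4234, 0.2406, 0.3029]
eef_rot: [0.136, 0.991, 0.001, 0.001]
contact_force: [1.1, -1.1, -0.4]
opening: 0.118
```

Call:
carry_out(motion=[-1.9, -5.6, 0, 0, 0, 0, -1.9, -5.6, 0, 0, 0, 0, -1.9, -5.6, 0, 0, 0, 0, -1.9, -5.6, 0, 0, 0, 0, -1.9, -5.6, 0, 0, 0, 0, -1.9, -5.6, 0, 0, 0, 0, -1.9, -5.6, 0, 0, 0, 0, -1.9, -5.6, 0, 0, 0, 0])

```text
clock: 2.45
tool_pos: [0.4478, -0.2327, 0.303]
eef_rot: [0.135, 0.991, 0.0, 0.001]
contact_force: [0.9, -0.3, 0.1]
opening: 0.004
```

Call:
carry_out(motion=[0, 0, 0, 0, 0, -0.18, 0, 0, 0, 0, 0, -0.18, 0, 0, 0, 0, 0, -0.18, 0, 0, 0, 0, 0, 0, 0, 0, 0, 0, 0, 0])

```text
clock: 3.08
tool_pos: [0.4477, -0.2307, 0.3027]
eef_rot: [-0.133, 0.991, -0.0, 0.0]
contact_force: [-0.2, 0.2, 0.2]
opening: 0.002
```

```bash
python3 - <<'E'
from h import *
s=monitor.get_state();print(s["clock"],np.round(s["tool_pos"],4),np.round(s["contact_force"],2),s["opening"],np.round(s["q"],2))
p=snapshot("wrist");save(p,"w1.png");print(np.round(p["hand_eye"],3))
C=cloud(p,s);np.savez("w1.npz",C=C,f=p["frame"])
ok=p["range_z"]>0
for n in ["compressor","cover"]:
    for d in finder.masks_of(p,n):
        m=d["pixels"]&ok;print(n,round(d["p"],2),np.round(d["extent"]),np.round(np.median(C[m],0),3))
m=ok&(C[...,2]>0.03)&(C[...,2]<0.08)
print(cv2.minAreaRect((C[m][:,:2]*1000).astype(np.float32)))
d=np.load("top.npz");C=d["C"]
b=np.zeros((480,640),bool);b[190:325,168:305]=1
t=b&(C[...,2]>0.009)&(C[...,2]<0.03)&(np.hypot(C[...,0]-.5,C[...,1]-.2)<.18)
n,l,st,ce=cv2.connectedComponentsWithStats(t.astype(np.uint8));k=1+st[1:,4].argmax();print("tray",cv2.minEnclosingCircle(C[l==k][:,:2].astype(np.float32)))
E
```

```text
3.075 [ 0.4477 -0.2307  0.3027] [-0.23  0.23  0.16] 0.0017883376054115805 [ 0.68  0.56 -0.47  1.92  0.36  0.75  1.84]
[[ 0.    -0.964 -0.267  0.069]
 [ 1.     0.    -0.001  0.   ]
 [ 0.001 -0.267  0.964 -0.082]
 [ 0.     0.     0.     1.   ]]
compressor 0.88 [237. 161. 377. 313.] [ 0.441 -0.246  0.047]
compressor 0.61 [294. 393. 348. 434.] [ 0.657 -0.17   0.044]
compressor 0.44 [257. 110. 404. 124.] [ 0.363 -0.246  0.011]
cover 0.84 [258. 186. 358. 293.] [ 0.479 -0.231  0.048]
cover 0.73 [  5. 230. 129. 342.] [ 0.588 -0.46   0.005]
((484.08062744140625, -254.43325805664062), (411.9244384765625, 219.05746459960938), 51.903324127197266)
tray ((0.4928714632987976, 0.2065851241350174), 0.16555890440940857)
```

View pics/w1.png

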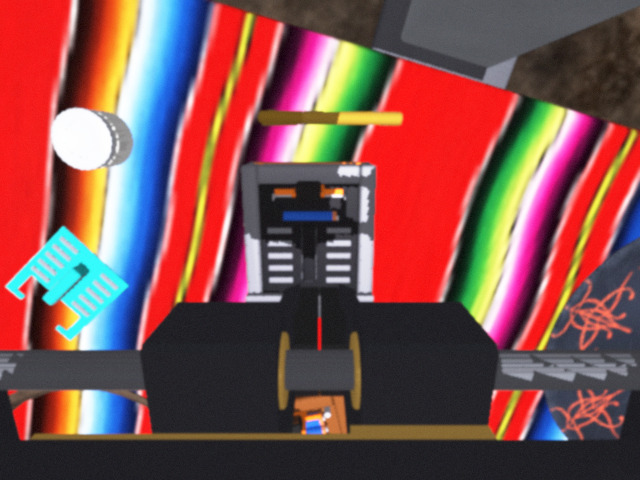

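The wrist view shows the compressor at pixels (237–377, 161–300), aligned with the tool. The orange tab ears are at (285–345, 192), with the pad and tab head at (320,185). The fingers hide the console end.

```bash
python3 - <<'E'
from h import *
d=np.load("w1.npz");C=d["C"];f=d["f"].astype(int)
v,u=np.mgrid[:480,:640]
win=(u>225)&(u<390)&(v>150)&(v<302)
m=win&(C[...,2]>0.04)&(C[...,2]<0.056)
yaw=0.267;c,s=np.cos(yaw),np.sin(yaw)
O=np.array([.471,-.231])
def loc(P): d=P[...,:2]-O;return np.stack([d@[c,s],d@[-s,c],P[...,2]],-1)
L=loc(C)
# side edges per image row
l=[];r=[]
for y in range(175,290,3):
    k=np.where(m[y])[0]; l.append(L[y,k[0]]);r.append(L[y,k[-1]])
for e in (l,r):
    e=np.array(e);a=np.polyfit(e[:,0],e[:,1],1);print("side slope",a, "med",np.median(e[:,1]))
n=[L[np.where(m[:,x])[0][0],x] for x in range(255,365,4)];n=np.array(n);print("near edge",np.polyfit(n[:,1],n[:,0],1),np.median(n[:,0]))
h=win&(C[...,2]>0.0585)&(C[...,2]<.08)
H=L[h];t=H[H[:,0]<-.03];g=H[H[:,0]>-.03]
print("tab x",np.percentile(t[:,0],[2,10,50,90,98]).round(4),"y",np.percentile(t[:,1],[2,50,98]).round(4),"z",np.percentile(t[:,2],[50,98]).round(4))
print("rib x",np.percentile(g[:,0],[2,50,98]).round(4),"y",np.percentile(g[:,1],[2,50,98]).round(4),np.polyfit(g[:,0],g[:,1],1),"z",np.percentile(g[:,2],[50,98]).round(4))
E
```

```text
side slope [ 0.00267702 -0.06180691] med -0.06175597978034619
side slope [0.00211247 0.05659487] med 0.056537669796315165
near edge [-0.00073805 -0.06727938] -0.06733491292646049
tab x [-0.0551 -0.0543 -0.0472 -0.0413 -0.0396] y [-0.015  -0.0029  0.0095] z [0.0703 0.0719]
rib x [-0.0153  0.0078  0.0328] y [-0.0089 -0.0025  0.0036] [-0.00057828 -0.00252735] z [0.0657 0.0672]
```

```bash
cat >> h.py <<'E'
YAW=0.268;O=np.array([.472,-.2334])
def W(x,y,z): c,s=np.cos(YAW),np.sin(YAW);return np.array([O[0]+c*x-s*y,O[1]+s*x+c*y,z])
def here():
    s=monitor.get_state();c,n=np.cos(YAW),np.sin(YAW);d=np.array(s["tool_pos"])[:2]-O;F=np.array(s["contact_force"])
    print("t",round(s["clock"],2),"loc",np.round([d@[c,n]*1000,d@[-n,c]*1000,s["tool_pos"][2]*1000],1),"Floc",np.round([F[:2]@[c,n],F[:2]@[-n,c],F[2]],2),"open",round(s["opening"],3))
E
python3 -c "
from h import *
here();print(body((W(-.085,0,.121),down(YAW))))"
```

```text
t 3.23 loc [-22.6   9.2 302.7] Floc [ 0.75 -0.76 -0.11] open 0.005
(array([ 6.24, -0.91, 18.18]), array([-0.   , -0.   ,  0.001]))
```

Call:
carry_out(motion=[3.1, -0.5, 0, 0, 0, 0, 3.1, -0.4, 0, 0, 0, 0, 0, 0, 5, 0, 0, 0, 0, 0, 5, 0, 0, 0, 0, 0, 4, 0, 0, 0, 0, 0, 3, 0, 0, 0, 0, 0, 1.2, 0, 0, 0, 0, 0, 0, 0, 0, 0])

```text
clock: 4.22
tool_pos: [0.3905, -0.2557, 0.1205]
eef_rot: [-0.135, 0.991, 0.0, -0.0]
contact_force: [0.4, 0.3, 0.6]
opening: 0.004
```

```bash
python3 -c "
from h import *
here()
p=snapshot('scene');save(p,'s1.png',(330,250,450,370),5)"
```

```text
t 4.22 loc [-8.450e+01  1.000e-01  1.205e+02] Floc [0.44 0.15 0.55] open 0.004
```

View pics/s1.png

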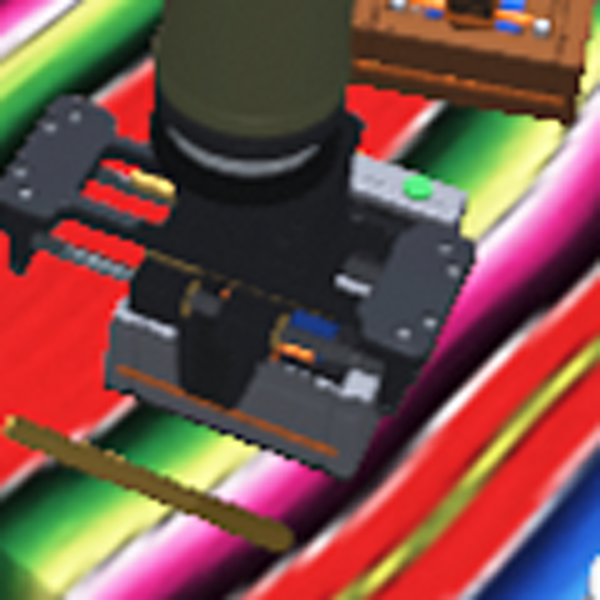

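The fingers hang closed in front of the tab, above the housing and clear of the marker. Now I'll feel for the pad.

Call:
carry_out(motion=[-0.2, 0, 0, 0, 0, 0, -0.2, 0, 0, 0, 0, 0, -0.2, 0, 0, 0, 0, 0, -0.2, 0, 0, 0, 0, 0, -0.1, 0, 0, 0, 0, 0, -0.1, 0, 0, 0, 0, 0, 0, 0, 0, 0, 0, 0])

```text
clock: 5.15
tool_pos: [0.4, -0.2531, 0.1206]
eef_rot: [-0.135, 0.991, 0.0, -0.0]
contact_force: [0.1, -0.1, -0.5]
opening: 0.004
```

Call:
carry_out(motion=[-0.1, 0, 0, 0, 0, 0, -0.1, 0, 0, 0, 0, 0, 0, 0, 0, 0, 0, 0])

```text
clock: 5.52
tool_pos: [0.4021, -0.2526, 0.1207]
eef_rot: [-0.135, 0.991, 0.0, 0.0]
contact_force: [-0.2, 0.7, 0.2]
opening: 0.006
```

Call:
carry_out(motion=[-0.1, 0, 0, 0, 0, 0, -0.1, 0, 0, 0, 0, 0, 0, 0, 0, 0, 0, 0])

```text
clock: 5.9
tool_pos: [0.404, -0.2521, 0.1207]
eef_rot: [-0.135, 0.991, 0.0, 0.0]
contact_force: [-0.9, -0.4, 0.6]
opening: 0.002
```

Call:
carry_out(motion=[-0.1, 0, 0, 0, 0, 0, -0.1, 0, 0, 0, 0, 0, 0, 0, 0, 0, 0, 0])

```text
clock: 6.28
tool_pos: [0.4059, -0.2515, 0.1207]
eef_rot: [-0.135, 0.991, 0.0, 0.0]
contact_force: [0.3, 0.5, -0.1]
opening: 0.007
```

Call:
carry_out(motion=[-0.1, 0, 0, 0, 0, 0, -0.1, 0, 0, 0, 0, 0, 0, 0, 0, 0, 0, 0])

```text
clock: 6.65
tool_pos: [0.4078, -0.251, 0.1207]
eef_rot: [-0.135, 0.991, 0.0, 0.0]
contact_force: [0.3, -0.2, 0.3]
opening: 0.005
```

Call:
carry_out(motion=[-0.1, 0, 0, 0, 0, 0, -0.1, 0, 0, 0, 0, 0, 0, 0, 0, 0, 0, 0])

```text
clock: 7.02
tool_pos: [0.409, -0.2507, 0.1207]
eef_rot: [-0.134, 0.991, 0.0, -0.001]
contact_force: [-1.4, -0.3, 0.9]
opening: 0.002
```

Call:
carry_out(motion=[-0.1, 0, 0, 0, 0, 0, -0.1, 0, 0, 0, 0, 0, 0, 0, 0, 0, 0, 0])

```text
clock: 7.4
tool_pos: [0.4104, -0.2503, 0.1207]
eef_rot: [-0.134, 0.991, -0.0, -0.001]
contact_force: [-4.7, -1.6, 3.3]
opening: 0.006
```

Call:
carry_out(motion=[-0.1, 0, 0, 0, 0, 0, -0.1, 0, 0, 0, 0, 0, 0, 0, 0, 0, 0, 0])

```text
clock: 7.78
tool_pos: [0.4117, -0.2499, 0.1207]
eef_rot: [-0.134, 0.991, -0.0, -0.002]
contact_force: [-6.0, -2.0, 5.1]
opening: 0.0
```

```bash
python3 -c "
from h import *
here()"
```

```text
t 7.78 loc [-62.6   0.  120.7] Floc [-6.34 -0.33  5.09] open 0.0
```

Call:
carry_out(motion=[-0.1, 0, -0.04, 0, 0, 0, -0.1, 0, -0.04, 0, 0, 0, 0, 0, 0, 0, 0, 0])

```text
clock: 8.15
tool_pos: [0.4128, -0.2496, 0.121]
eef_rot: [-0.134, 0.991, 0.0, -0.003]
contact_force: [-6.5, -2.5, 1.4]
opening: 0.004
```

Call:
carry_out(motion=[-0.1, 0, -0.02, 0, 0, 0, 0, 0, 0, 0, 0, 0])

```text
clock: 8.4
tool_pos: [0.4133, -0.2494, 0.1211]
eef_rot: [-0.134, 0.991, 0.0, -0.003]
contact_force: [-8.4, -2.4, 0.2]
opening: 0.003
```

```bash
python3 -c "
from h import *
here()"
```

```text
t 8.4 loc [-6.090e+01  1.000e-01  1.211e+02] Floc [-8.74 -0.09  0.17] open 0.003
```

Call:
carry_out(motion=[-0.1, 0, -0.02, 0, 0, 0, 0, 0, 0, 0, 0, 0])

```text
clock: 8.65
tool_pos: [0.4139, -0.2493, 0.1212]
eef_rot: [-0.134, 0.991, 0.0, -0.004]
contact_force: [-7.3, -4.1, -0.5]
opening: 0.003
```

Call:
carry_out(motion=[-0.1, 0, -0.02, 0, 0, 0, 0, 0, 0, 0, 0, 0])

```text
clock: 8.9
tool_pos: [0.4143, -0.2491, 0.1213]
eef_rot: [-0.133, 0.991, 0.0, -0.004]
contact_force: [-7.1, -4.4, -0.4]
opening: 0.003
```

```bash
python3 -c "
from h import *
here()"
```

```text
t 8.9 loc [-5.980e+01  1.000e-01  1.213e+02] Floc [-7.98 -2.34 -0.39] open 0.003
```

Call:
carry_out(motion=[-0.1, 0, -0.02, 0, 0, 0, 0, 0, 0, 0, 0, 0])

```text
clock: 9.15
tool_pos: [0.4149, -0.249, 0.1214]
eef_rot: [-0.133, 0.991, 0.0, -0.005]
contact_force: [-8.8, -3.8, -1.2]
opening: 0.003
```

```bash
python3 -c "
from h import *
here();snapshot('scene');here()"
```

```text
t 9.15 loc [-5.920e+01  1.000e-01  1.214e+02] Floc [-9.51 -1.37 -1.17] open 0.003
t 9.2 loc [-5.920e+01  1.000e-01  1.214e+02] Floc [-9.06 -0.65 -0.72] open 0.004
```

Call:
carry_out(motion=[-0.1, 0, 0, 0, 0, 0, 0, 0, 0, 0, 0, 0])

```text
clock: 9.45
tool_pos: [0.4156, -0.2488, 0.1214]
eef_rot: [-0.133, 0.991, 0.0, -0.005]
contact_force: [-8.4, -3.2, -0.1]
opening: 0.001
```

Call:
carry_out(motion=[-0.1, 0, 0, 0, 0, 0, 0, 0, 0, 0, 0, 0])

```text
clock: 9.7
tool_pos: [0.4161, -0.2486, 0.1214]
eef_rot: [-0.133, 0.991, 0.0, -0.006]
contact_force: [-9.4, -4.3, -1.0]
opening: 0.003
```

```bash
python3 -c "
from h import *
here();p=snapshot('wrist');here();s=monitor.get_state();C=cloud(p,s);
m=np.zeros((480,640),bool);m[150:310,225:390]=1
c,n=np.cos(YAW),np.sin(YAW);d=C[...,:2]-O;L=np.stack([d@[c,n],d@[-n,c],C[...,2]],-1)
for x in (-.04,-.03,-.02):
  k=m&(abs(L[...,0]-x)<.004)&(abs(L[...,1])<.042)&(abs(L[...,1])>.025);print(x,k.sum(),np.percentile(L[k][:,2],[10,50,90]).round(4) if k.any() else '')
save(p,'w2.png')"
```

```text
t 9.7 loc [-5.790e+01  1.000e-01  1.214e+02] Floc [-10.17  -1.66  -0.98] open 0.003
t 9.75 loc [-5.800e+01  1.000e-01  1.214e+02] Floc [-10.78  -1.28  -0.76] open 0.002
-0.04 0 
-0.03 0 
-0.02 0
```

Call:
carry_out(motion=[-0.1, 0, 0, 0, 0, 0, 0, 0, 0, 0, 0, 0])

```text
clock: 10.0
tool_pos: [0.4166, -0.2485, 0.1215]
eef_rot: [-0.133, 0.991, 0.0, -0.006]
contact_force: [-10.6, -4.1, 0.4]
opening: 0.009
```

```bash
cat >> h.py <<'E'
def cov():
    here();s=monitor.get_state();p=snapshot("top");C=cloud(p)
    c,n=np.cos(YAW),np.sin(YAW);d=C[...,:2]-O;L=np.stack([d@[c,n],d@[-n,c],C[...,2]],-1)
    for x in (-.035,-.015,.005,.025):
        k=(abs(L[...,0]-x)<.008)&(abs(L[...,1])<.042)&(abs(L[...,1])>.022)&(L[...,2]<.075)&(L[...,2]>.03)
        print(x,k.sum(),np.percentile(L[k][:,2],[20,50,80]).round(4) if k.any() else '',end='; ')
    print();here()
E
python3 -c "
from h import *
cov()"
```

```text
t 10.0 loc [-5.740e+01  1.000e-01  1.215e+02] Floc [-11.28  -1.19   0.42] open 0.009
-0.035 8 [0.0555 0.0567 0.0599]; -0.015 55 [0.052  0.055  0.0579]; 0.005 100 [0.05   0.0524 0.0549]; 0.025 98 [0.0475 0.0498 0.0528]; 
t 10.05 loc [-5.750e+01  1.000e-01  1.214e+02] Floc [-12.07  -2.     1.16] open -0.0
```

The cover is springing up. I'll hold the tab here without pressing further.

Call:
carry_out(motion=[0, 0, 0, 0, 0, 0, 0, 0, 0, 0, 0, 0, 0, 0, 0, 0, 0, 0, 0, 0, 0, 0, 0, 0, 0, 0, 0, 0, 0, 0, 0, 0, 0, 0, 0, 0, 0, 0, 0, 0, 0, 0])

```text
clock: 10.92
tool_pos: [0.4165, -0.2485, 0.1214]
eef_rot: [-0.133, 0.991, 0.0, -0.006]
contact_force: [-9.7, -3.9, 0.7]
opening: 0.007
```

```bash
python3 -c "
from h import *
cov();p=snapshot('scene');save(p,'s2.png',(330,250,450,370),5)"
```

```text
t 10.93 loc [-5.750e+01  1.000e-01  1.214e+02] Floc [-10.4   -1.21   0.74] open 0.007
-0.035 8 [0.0516 0.057  0.0584]; -0.015 55 [0.0512 0.055  0.0576]; 0.005 100 [0.0499 0.053  0.0553]; 0.025 100 [0.0472 0.0504 0.0532]; 
t 10.97 loc [-5.750e+01  1.000e-01  1.214e+02] Floc [-11.39  -1.43   1.54] open 0.007
```

View pics/s2.png

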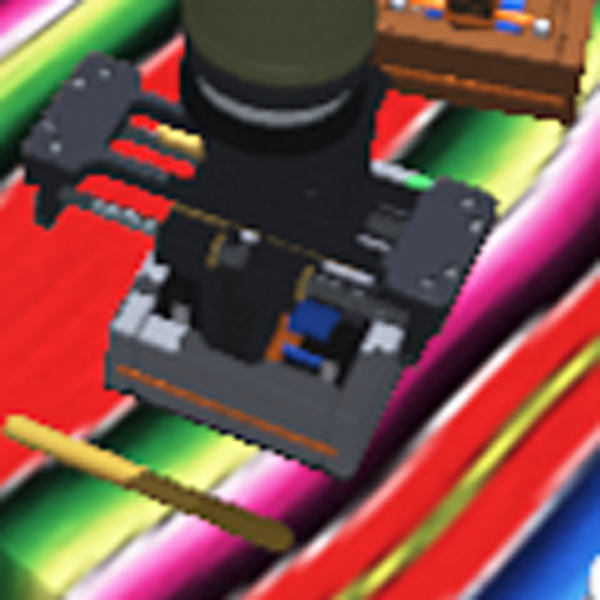

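The cover's tab end is up, and its height is steady over 0.9 s. I'll back off now, then go above the rib.

Call:
carry_out(motion=[0.5, 0, 0, 0, 0, 0, 0.8, 0, 0, 0, 0, 0, 1.2, 0, 0, 0, 0, 0, 0.5, 0, 0, 0, 0, 0, 0, 0, -3, 0, 0, 0, 0, 0, -5, 0, 0, 0, 0, 0, -4, 0, 0, 0, 0, 0, 0, 0, 0, 0])

```text
clock: 12.02
tool_pos: [0.3953, -0.2556, 0.245]
eef_rot: [-0.135, 0.991, -0.002, 0.003]
contact_force: [-0.5, -0.9, -0.1]
opening: 0.002
```

```bash
python3 -c "
from h import *
s=monitor.get_state();p=snapshot('wrist');here();save(p,'w3.png');C=cloud(p,s)
c,n=np.cos(YAW),np.sin(YAW);d=C[...,:2]-O;L=np.stack([d@[c,n],d@[-n,c],C[...,2]],-1)
ok=p['range_z']>0
for x in (-.035,-.025,-.015,.005,.02):
  for lo,hi in((.022,.040),(0,.004)):
    k=ok&(abs(L[...,0]-x)<.004)&(abs(L[...,1])<hi)&(abs(L[...,1])>=lo)&(L[...,2]<.095)&(L[...,2]>.03);print(x,lo,k.sum(),np.percentile(L[k][:,2],[20,50,80]).round(4) if k.any() else '')
h=ok&(L[...,2]>.066)&(L[...,2]<.1)&(L[...,0]>-.03)&(L[...,0]<.03)&(abs(L[...,1])<.03)
print('rib y',np.percentile(L[h][:,1],[3,50,97]).round(4),np.percentile(L[h][:,0],[3,97]).round(4))
"
```

```text
t 12.07 loc [-80.8  -0.6 243.4] Floc [ 0.23 -0.65 -0.29] open 0.003
-0.035 0.022 189 [0.0579 0.0587 0.0593]
-0.035 0 0 
-0.025 0.022 82 [0.0569 0.0577 0.0583]
-0.025 0 0 
-0.015 0.022 0 
-0.015 0 42 [0.0566 0.0627 0.0712]
0.005 0.022 0 
0.005 0 15 [0.0714 0.0718 0.0726]
0.02 0.022 0 
0.02 0 0 
rib y [-0.0018 -0.0011 -0.001 ] [-0.0138  0.0067]
```

View pics/w3.png

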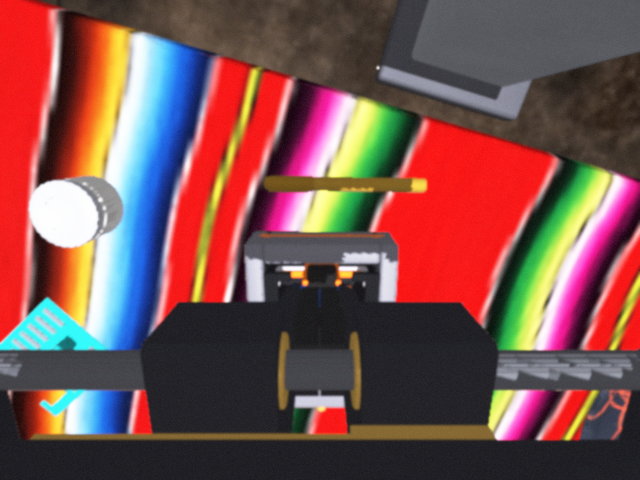

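The cover stays up at about 58.7 mm at x -35, and the tab is back behind it with its pad at (321,273).

```bash
python3 -c "
from h import *
t=.12;print(body((W(.0175+.08*np.sin(t),-.0005,.120+.08*np.cos(t)),down(YAW,t))))"
```

```text
(array([-10.77,  -0.  ,   4.43]), array([-0.003,  0.124,  0.002]))
```

Call:
carry_out(motion=[-5.4, 0, 2.2, 0, 0, 0, -5.4, 0, 2.2, 0, 0, 0, 0, 0, 0, 0, 0.124, 0, 0, 0, 0, 0, 0, 0, 0, 0, 0, 0, 0, 0], hand=5)

```text
clock: 12.7
tool_pos: [0.4961, -0.2266, 0.1974]
eef_rot: [-0.134, 0.989, -0.008, -0.062]
contact_force: [0.6, 0.1, 0.2]
opening: 0.543
```

```bash
python3 -c "
from h import *
here();t=.12;print(body((W(.0175,-.0005,.120),down(YAW,t))))
s=monitor.get_state();p=snapshot('wrist');save(p,'w4.png');C=cloud(p,s)
c,n=np.cos(YAW),np.sin(YAW);d=C[...,:2]-O;L=np.stack([d@[c,n],d@[-n,c],C[...,2]],-1)
h=(p['range_z']>0)&(L[...,2]>.064)&(L[...,2]<.085)&(L[...,0]>-.03)&(L[...,0]<.04)&(abs(L[...,1])<.03)
H=L[h]
for a in range(-20,40,10):
  k=H[(H[:,0]*1000>a)&(H[:,0]*1000<a+10)]
  if len(k): print(a,len(k),np.percentile(k[:,1],[3,50,97]).round(4),np.median(k[:,2]).round(4))"
```

```text
t 12.7 loc [ 25.1   0.2 197.4] Floc [ 0.59 -0.03  0.18] open 0.543
(array([-0.21, -0.07,  7.78]), array([ 0.   , -0.005,  0.002]))
-20 174 [-0.0057  0.0001  0.0053] 0.0727
-10 371 [-0.0062 -0.0005  0.0058] 0.073
0 369 [-0.0063 -0.0005  0.0059] 0.0718
10 356 [-0.0064 -0.0005  0.006 ] 0.0705
20 349 [-0.0064  0.0001  0.0061] 0.0693
30 204 [-0.0065 -0.0004  0.0061] 0.0682
```

View pics/w4.png

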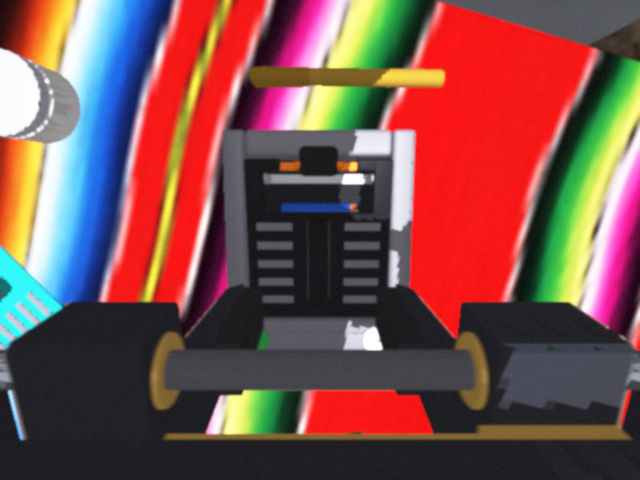

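The rib runs straight down the middle, with the open fingers either side of it. I'll descend and grip lightly.

Call:
carry_out(motion=[-0.1, 0, 3, 0, 0, 0, -0.1, 0, 2.5, 0, 0, 0, 0, 0, 1.4, 0, 0, 0, 0, 0, 0.8, 0, 0, 0, 0, 0, 0, 0, 0, 0])

```text
clock: 13.38
tool_pos: [0.4899, -0.2284, 0.1217]
eef_rot: [-0.134, 0.989, -0.008, -0.061]
contact_force: [-0.0, -0.2, -0.2]
opening: 0.565
```

```bash
python3 -c "
from h import *
here();print(body((W(.0175,-.0005,.120),down(YAW,.12))))"
```

```text
t 13.38 loc [1.850e+01 1.000e-01 1.217e+02] Floc [-0.08 -0.19 -0.23] open 0.565
(array([ 0.08, -0.06,  0.18]), array([-0.   , -0.004,  0.002]))
```

Call:
carry_out(motion=[0, 0, 0.1, 0, 0, 0, 0, 0, 0, 0, 0, 0, 0, 0, 0, 0, 0, 0, 0, 0, 0, 0, 0, 0, 0, 0, 0, 0, 0, 0, 0, 0, 0, 0, 0, 0], hand=0.6, grip_force=15)

```text
clock: 14.12
tool_pos: [0.49, -0.2283, 0.1207]
eef_rot: [-0.134, 0.989, -0.008, -0.061]
contact_force: [-0.7, 0.5, 1.7]
opening: 0.133
```

```bash
python3 -c "
from h import *
here()"
```

```text
t 14.12 loc [1.880e+01 1.000e-01 1.207e+02] Floc [-0.55  0.63  1.69] open 0.133
```

Gripped: the opening is 11.7 mm. Now I'll draw it back along the tilted plate.

Call:
carry_out(motion=[0.2, 0, 0, 0, 0, 0, 0.2, 0, 0, 0, 0, 0, 0.2, 0, 0, 0, 0, 0, 0, 0, 0, 0, 0, 0])

```text
clock: 14.62
tool_pos: [0.4839, -0.2299, 0.1214]
eef_rot: [-0.134, 0.989, -0.008, -0.062]
contact_force: [-0.4, -0.5, 0.6]
opening: 0.137
```

Call:
carry_out(motion=[0.2, 0, -0.02, 0, 0, 0, 0.2, 0, -0.02, 0, 0, 0, 0, 0, 0, 0, 0, 0])

```text
clock: 15.0
tool_pos: [0.4799, -0.2311, 0.1222]
eef_rot: [-0.134, 0.989, -0.008, -0.062]
contact_force: [-1.4, 0.2, -0.3]
opening: 0.135
```

```bash
python3 -c "
from h import *
here()"
```

```text
t 15.0 loc [8.200e+00 1.000e-01 1.222e+02] Floc [-1.32  0.57 -0.3 ] open 0.135
```

Call:
carry_out(motion=[0.06, 0, -0.5, 0, 0, 0, 0.12, 0, -1, 0, 0, 0, 0.24, 0, -2, 0, 0, 0, 0.36, 0, -3, 0, 0, 0, 0.36, 0, -3, 0, 0, 0, 0, 0, 0, 0, 0, 0])

```text
clock: 15.75
tool_pos: [0.4821, -0.2311, 0.2204]
eef_rot: [-0.134, 0.989, -0.009, -0.059]
contact_force: [-0.3, 0.3, -1.8]
opening: 0.137
```

```bash
python3 -c "
from h import *
here();p=snapshot('scene');save(p,'s3.png',(330,200,490,360),4)
T=np.array([.493,.2065])
print(body((W(.0,0,.22),down(YAW,0))))
for z in (.2,.09): 
  print(body((np.r_[T+.009*np.array([np.cos(YAW),np.sin(YAW)]),z],down(YAW,0))))"
```

```text
t 15.75 loc [ 10.3  -0.5 220.4] Floc [-0.21  0.42 -1.76] open 0.137
(array([0.96, 0.02, 0.02]), array([-0.002, -0.122,  0.002]))
(array([-13.82,  41.85,   0.17]), array([-0.002, -0.122,  0.002]))
(array([-15.16,  41.87,  11.08]), array([-0.002, -0.122,  0.002]))
```

View pics/s3.png

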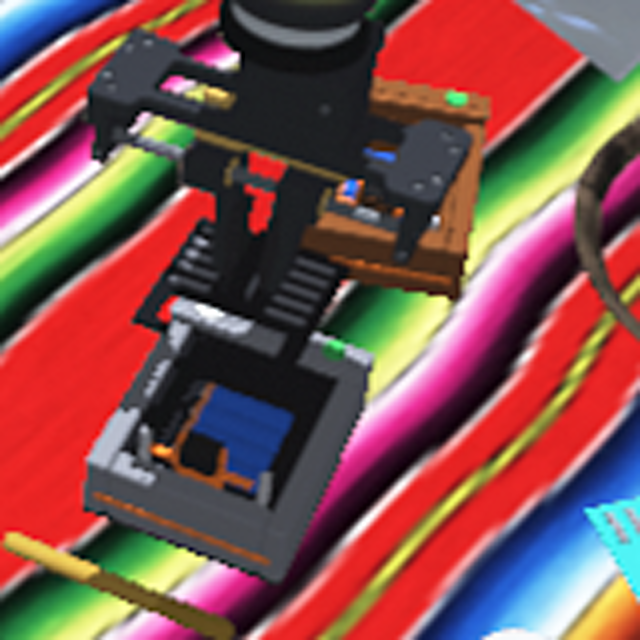

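The cover is held clear of the housing. I'll level it and carry it to the tray.

Call:
carry_out(motion=[0, 0, 0, 0, -0.061, 0, 0, 0, 0, 0, -0.061, 0, -0.8, 2.5, 0, 0, 0, 0, -1.5, 4.6, 0, 0, 0, 0, -1.6, 5, 0, 0, 0, 0, -1.6, 5, 0, 0, 0, 0, -1.6, 5, 0, 0, 0, 0, -1.6, 5, 0, 0, 0, 0])

```text
clock: 16.8
tool_pos: [0.4917, 0.0551, 0.2169]
eef_rot: [-0.135, 0.991, -0.0, -0.002]
contact_force: [0.8, -0.2, -0.9]
opening: 0.137
```

Call:
carry_out(motion=[-1.6, 5, 0, 0, 0, 0, -1.6, 5, 0, 0, 0, 0, -1.1, 3.3, 0, 0, 0, 0, -0.5, 1.5, 0, 0, 0, 0, 0, 0, 0, 0, 0, 0, 0, 0, 0, 0, 0, 0])

```text
clock: 17.55
tool_pos: [0.4991, 0.2065, 0.2173]
eef_rot: [-0.133, 0.991, -0.001, -0.002]
contact_force: [0.7, -1.0, -0.8]
opening: 0.139
```

```bash
python3 - <<'E'
from h import *
s=monitor.get_state();here()
T=np.array([.493,.2065])
print(body((np.r_[T+.009*np.array([np.cos(YAW),np.sin(YAW)]),.1],down(YAW,0))))
p=snapshot("wrist");save(p,"w5.png");C=cloud(p,s);ok=p["range_z"]>0
Rt=R.from_quat(s["eef_rot"]);L=Rt.inv().apply((C-np.array(s["tool_pos"])).reshape(-1,3)).reshape(C.shape)
k=ok&(L[...,2]>.055)&(L[...,2]<.09)&(abs(L[...,1])<.045)&(abs(L[...,1])>.02)&(L[...,0]>.0)&(L[...,0]<.075)
q=L[k];A=np.c_[q[:,:2],np.ones(len(q))];co=np.linalg.lstsq(A,q[:,2],rcond=None)[0];print(len(q),"plate z=",co.round(4),"x max",np.percentile(q[:,0],99),"y",np.percentile(q[:,1],[1,99]))
t=ok&(C[...,2]>.008)&(C[...,2]<.03)&(np.hypot(C[...,0]-.493,C[...,1]-.2065)<.17);print("tray floor z",np.median(C[t&(np.hypot(C[...,0]-.493,C[...,1]-.2065)<.1)][:,2]) )
E
```

```text
t 17.55 loc [142.6 417.1 217.3] Floc [ 0.38 -1.11 -0.85] open 0.139
(array([-0.35,  0.18, 11.73]), array([-0.002, -0.004, -0.   ]))
12425 plate z= [0.0092 0.0007 0.068 ] x max 0.05936105229707651 y [-0.04328598  0.04350246]
tray floor z 0.010968171210053834
```

View pics/w5.png

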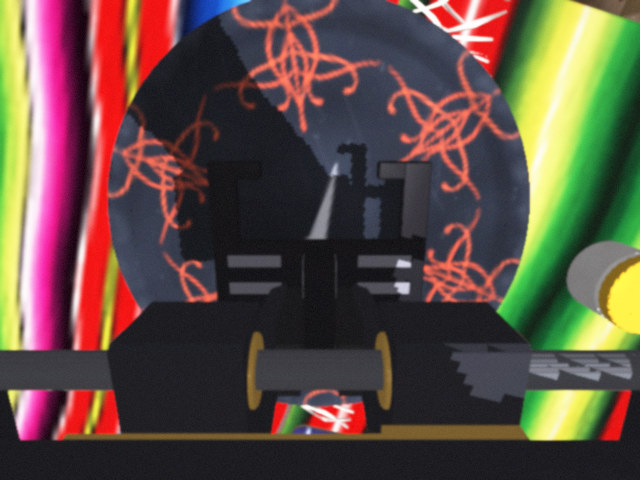

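The cover hangs level, with its plate 68 mm ahead of the TCP, over the tray. Touchdown should come at a TCP height of about 85 mm.

Call:
carry_out(motion=[-0.2, 0.1, 3, 0, 0, 0, -0.15, 0.1, 4, 0, 0, 0, 0, 0, 3, 0, 0, 0, 0, 0, 1.5, 0, 0, 0, 0, 0, 0.7, 0, 0, 0, 0, 0, 0, 0, 0, 0])

```text
clock: 18.35
tool_pos: [0.502, 0.2116, 0.0961]
eef_rot: [-0.134, 0.991, -0.0, -0.001]
contact_force: [-0.9, -0.0, -1.1]
opening: 0.135
```

Call:
carry_out(motion=[0, 0, 0.2, 0, 0, 0, 0, 0, 0.2, 0, 0, 0, 0, 0, 0.1, 0, 0, 0, 0, 0, 0, 0, 0, 0])

```text
clock: 18.85
tool_pos: [0.5017, 0.2118, 0.0907]
eef_rot: [-0.135, 0.991, -0.0, -0.001]
contact_force: [-0.6, 0.5, -0.1]
opening: 0.139
```

Call:
carry_out(motion=[0, 0, 0.1, 0, 0, 0, 0, 0, 0.1, 0, 0, 0, 0, 0, 0, 0, 0, 0])

```text
clock: 19.23
tool_pos: [0.5017, 0.2118, 0.0886]
eef_rot: [-0.135, 0.991, -0.0, -0.001]
contact_force: [-0.9, -0.4, -0.8]
opening: 0.134
```

Call:
carry_out(motion=[0.1, -0.3, 0.1, 0, 0, 0, 0, 0, 0.1, 0, 0, 0, 0, 0, 0, 0, 0, 0])

```text
clock: 19.6
tool_pos: [0.5015, 0.2086, 0.0866]
eef_rot: [-0.135, 0.991, -0.0, -0.001]
contact_force: [0.6, 0.0, -1.2]
opening: 0.138
```

Call:
carry_out(motion=[0, 0, 0.1, 0, 0, 0, 0, 0, 0, 0, 0, 0])

```text
clock: 19.85
tool_pos: [0.5015, 0.2087, 0.0856]
eef_rot: [-0.135, 0.991, -0.0, -0.001]
contact_force: [0.0, 0.5, -0.5]
opening: 0.139
```

Call:
carry_out(motion=[0, 0, 0.1, 0, 0, 0, 0, 0, 0, 0, 0, 0])

```text
clock: 20.1
tool_pos: [0.5016, 0.2087, 0.0847]
eef_rot: [-0.135, 0.991, -0.0, -0.001]
contact_force: [0.9, 0.1, 0.2]
opening: 0.136
```

Call:
carry_out(motion=[0, 0, 0.1, 0, 0, 0, 0, 0, 0, 0, 0, 0])

```text
clock: 20.35
tool_pos: [0.5016, 0.2087, 0.0846]
eef_rot: [-0.135, 0.991, -0.0, -0.001]
contact_force: [-0.6, -0.2, 8.8]
opening: 0.134
```

Call:
carry_out(motion=[0, 0, 0.1, 0, 0, 0, 0, 0, 0, 0, 0, 0])

```text
clock: 20.6
tool_pos: [0.5016, 0.2088, 0.0844]
eef_rot: [-0.135, 0.991, -0.0, -0.0]
contact_force: [-2.4, -1.1, 16.2]
opening: 0.136
```

It has touched down at about 9 N, then 16 N. I'll ease off and open.

Call:
carry_out(motion=[0, 0, -0.13, 0, 0, 0, 0, 0, 0, 0, 0, 0])

```text
clock: 20.85
tool_pos: [0.5017, 0.2088, 0.0845]
eef_rot: [-0.135, 0.991, -0.0, -0.001]
contact_force: [-1.8, 0.1, 6.7]
opening: 0.134
```

Call:
carry_out(motion=[0, 0, 0, 0, 0, 0, 0, 0, 0, 0, 0, 0, 0, 0, 0, 0, 0, 0, 0, 0, 0, 0, 0, 0], hand=4)

```text
clock: 21.35
tool_pos: [0.5015, 0.2086, 0.0839]
eef_rot: [-0.135, 0.991, -0.0, -0.001]
contact_force: [-0.2, -0.1, 0.2]
opening: 0.454
```

Call:
carry_out(motion=[0, 0, -0.5, 0, 0, 0, 0, 0, -2, 0, 0, 0, 0, 0, -4, 0, 0, 0, 0, 0, -5, 0, 0, 0, 4, 0, -5, 0, 0, 0, 4, 0, 0, 0, 0, 0, 0, 0, 0, 0, 0, 0, 0, 0, 0, 0, 0, 0])

```text
clock: 22.35
tool_pos: [0.4263, 0.188, 0.2483]
eef_rot: [-0.135, 0.991, 0.0, -0.0]
contact_force: [-0.2, -1.3, 0.4]
opening: 0.452
```

```bash
python3 - <<'E'
from h import *
s=monitor.get_state();here()
p=snapshot("wrist");C=cloud(p,s);save(p,"w6.png")
k=(p["range_z"]>0)&(np.hypot(C[...,0]-.493,C[...,1]-.2065)<.1)&(C[...,2]>.0155)&(C[...,2]<.05)
q=C[k];pl=q[q[:,2]<.022];A=np.c_[pl[:,:2],np.ones(len(pl))];print("slope",np.linalg.lstsq(A,pl[:,2],rcond=None)[0].round(4),np.percentile(q[:,2],[5,50,97]).round(4))
print(cv2.minAreaRect((q[:,:2]*1000).astype(np.float32)))
b=snapshot("top");save(b,"top1.png",(160,120,530,330),2)
for d in finder.masks_of(b,"tray")[:1]: print("tray ext",d["extent"])
for d in finder.masks_of(b,"cover"): print("cover ext",np.round(d["extent"]),round(d["p"],2))
E
```

```text
t 22.35 loc [ 67.5 418.4 248.3] Floc [-0.57 -1.15  0.39] open 0.452
slope [-0.0034 -0.0018  0.0187] [0.0157 0.0167 0.0347]
((493.17083740234375, 206.72598266601562), (102.5414047241211, 87.75650787353516), 15.426627159118652)
tray ext [171.7, 194.3, 298.2, 307.2]
cover ext [212. 237. 254. 273.] 0.63
cover ext [469. 189. 516. 237.] 0.55
```

View pics/w6.png

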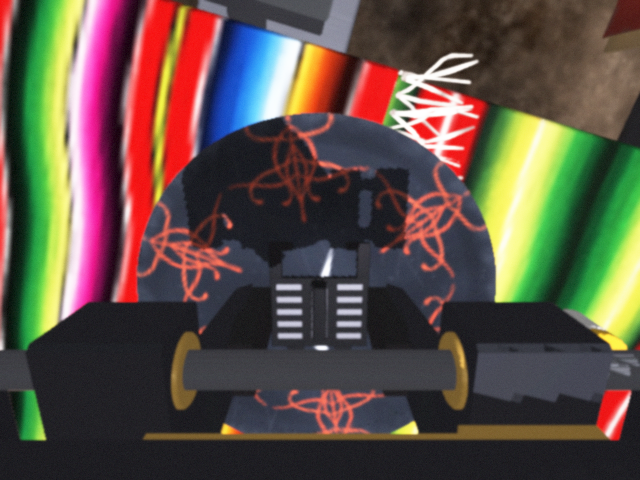

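View pics/top1.png

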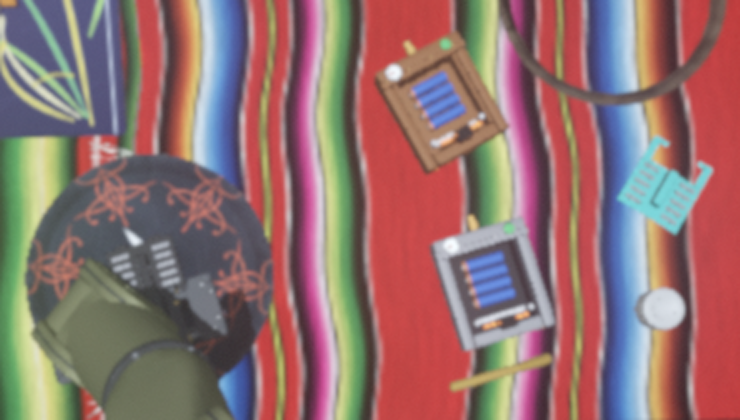

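The cover lies flat in the middle of the tray, rib up. Its measured centre is (493, 207) mm against a tray centre of (493, 206.5). The marker and silver jar are where they were, and the gripper is clear. I'll hand the job in.

```bash
python3 -c "
from h import *
print(workorder.finish_job())"
```

```text
the job is handed in; nothing more can be done
None
```

The battery cover is off the compressor and lying flat, rib up, in the middle of the navy tray. The job is handed in, at about 22 s of the 72 s allowed.

- **Tab:** I felt for the pad and pressed the tab inward, with about 12 N as the highest reading. I held it until the cover had sprung up and its height had stayed steady for 0.9 s, then let go.
- **Drawing off:** I gripped the rib at matching tilt and drew the cover back about 10.6 mm along its own slope. Side force stayed under 2 N, and then I lifted it clear.
- **Placing:** I lowered the cover until it touched the tray. One extra millimetre took the contact force from 9 N to 16 N, so I eased off to about 7 N before opening the fingers.

**Last checks:**
- The cover's centre measured (493, 207) mm, within 1 mm of my estimate of the tray's centre.
- Its tilt was under 0.004 rad.
- The gripper was clear of everything.
- The marker and silver jar looked undisturbed in the last top view. The gold jar was only partly visible in the last wrist view and was not measured, but nothing went near it.

One reading disagreed: the network's tray outline in the last top picture was cut short where the arm covered it, so I relied on the earlier tray measurement. No check failed.

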